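# Stroke shut the lids of a crescent findings box

## Robot

A 6-joint arm with a two-finger parallel gripper is mounted at the origin on the work surface. World frame = base frame: x ahead of the robot, y to its left, z up, the work surface at z = 0. Lengths are in m, angles in rad, forces in N, time in s.
With the tool pointing down it reaches from about 0.3 to 0.775 m from the base axis. Payload 14.6 kg.
Tool frame: the origin (TCP) lies between the finger pads, 19 mm behind the fingertips; this is the grasp point; z points along the fingers, y is the line along which they close (so a half turn about z gives the same grasp; the last joint's range is limited). The gripper opens to 94 mm and grips with 3 to 60 N. Pads are 16 mm wide; open, the fingers measure 119 mm over their backs; the gripper's body (75 mm by 177 mm) begins 78 mm behind the grasp point.
Start: joints at [-1.273, 0.3, 1.521, -0, 1.321, -0.067], TCP at [0.196, -0.514, 0.224] pointing down, gripper open.
Joint ranges: [-3.03, 3.03], [-0.79, 2.21], [0.23, 2.52], [-1.04, 4.18], [0, 3.07], [-2.55, 2.55]. Speed limits (rad/s): [2.22, 2.22, 2.57, 3.14, 3.14, 3.14].

## Interface

Orientations are given as [roll, pitch, yaw] about the fixed x, y, z axes, in that order (R = Rz(yaw) Ry(pitch) Rx(roll)).
In Python, from station import ctrl gives the robot as it stands. The module is installed in compiled form; this text tells all that it offers.
- The arm moves only by the tool move_arm, never from a script. Its argument "targets" is a list of rows, each a list of 7 numbers: the opening, from -1 (shut) to 1 (fully open), then the shift along the tool's x, y, z in units of 50 mm (1.0 is 50 mm), then the turn, a rotation vector about the tool's x, y, z in rad. A call has 1 to 12 rows; each row is the pose to reach, as a shift and turn from the pose commanded when the call began, along the tool's axes at that moment; what a row does not reach only later rows make up. A row lasts 1/10 s, in which the tool goes at most 50 mm and 8.59 degrees, less where a joint would pass 70% of its speed; a pose out of reach is approached as far as the arm can. A call with a gripper value outside its range is refused whole. The fingers move at their own pace and stop on an object; "grip_force" is the grip in N (left out, the last holds). Time passes only in rows, so rows that repeat a pose let the fingers close. It gives the time, the measured TCP pose, the force, the opening and the grip force at its end, in the units of the state.
- ctrl.get_obs(): the state, without advancing time (a new reading comes with each control period).
- ctrl.camera(name): name is "scene" or "side" or "wrist"; returns (picture, depth): 480x640x3 uint8, red, green, blue; 480x640 float32, m along the optical axis (not along the pixel's ray), 0 where there is no reading.
- ctrl.camera_params(name): a dict with "intrinsics" (3x3 intrinsics, pixels), "rvec" (rotation vector, rad) and "tvec" (3), from world to camera coordinates, as OpenCV has them; the wrist camera has in their place "T_tool_cam" (4x4, takes a point from camera to tool coordinates, whose origin is the TCP and whose axes are the flange's). Camera axes: x right, y down, z forward; pixel columns grow to the right and rows downward; lengths in m; the calibration is good to about 2 mm. A picture is of the moment at which its call begins: read the wrist's pose just before it. camera_params takes no time and is no camera call.
- ctrl.hand_in(): hands the job in; it is judged then, once.
Trained networks look in the newest picture that a camera, given by its name, has taken for a name from the list of things; names that differ only in an ending like _2 or _b are one class to them, and where a whole thing is asked for, a point or a joint stands for the part that bears it (a point fixed in the world has none). Each returns a list of dicts, best first, with "score" (0 to 1); they miss things now and then, are a little off and sometimes report something else, mostly with a low value. They report only what shows in the picture. A call takes as long as a camera call.
- ctrl.cut_out(camera, target): "region" (480x640 bool, what is visible of it) and "point" ([column, row] in pixels, amid what is visible of it).
- ctrl.tip_of(camera, target): "point" ([column, row] in pixels: a listed point, or the origin of a listed thing).
The state is a dict: "time_s": time; "qpos": joint angles; "joint_vel": joint speeds; "tau": joint torques, N m; "ee_pos": TCP position; "eef_rot": TCP orientation; "force": force on the tool from outside, world axes, zero at the start; "moment": the same for the moment, N m; "grip_width": finger opening in m; "grip_force": force on a finger pad.
Only numpy, scipy, OpenCV 4.12 (cv2) and the standard library are available. Lean on these libraries where they do the work, as an engineer would, in place of code of your own. Each camera call takes 0.05 s, during which the arm holds its last target. There are 200 camera calls.

## Task

The six little lids of the white crescent-shaped box have been left standing open. With the gripper closed, run the fingertips along the curved row in one unbroken stroke, each lid being hinged on its edge nearer the end you start from, lightly laying the lids flat shut one after another, without lifting off on the way. Do not pick up, tip or shift the box, do not press hard on it, and leave the other things on the bench alone; finish clear of everything.

Things in the scene. Friction and masses are not known exactly. Their poses are not given: they have to be found in the camera images.
- box: white crescent box, six lidded compartments in a curved row; loose, 0.93 kg, rim 28 mm high, 38 mm wide. The row's centre line is an arc of radius 160 mm about x = -140 mm, y = 0 of the box's frame, 0.72 rad either side of its x axis. Origin at bench height, 20 mm from the row's middle on its hollow side; x points to the bulging side, y towards the lid_6 end, z up.
- row_start (a point): point on the row's centre line at the lid_1 end of the box, at the height of the shut lids' tops, 31 mm above the bench. The lids are laid shut by a fingertip going over them from row_start to row_end just above this height
- row_mid (a point): point on the row's centre line half way, between lid_3 and lid_4, at the same height
- row_end (a point): point on the row's centre line at the lid_6 end of the box, at the same height
- lid_1 (a joint): angle of lid 1 of 6 counted from row_start, rad: 0 flat shut, about 1.5 standing upright. Aluminium flap 33 mm along the row, 34 across, 3 thick, its middle at -0.60 rad round the arc from the box's x axis (positive towards row_end). Hinged at rim height on its edge nearer row_start; stays at any angle it is left at (hinge friction about 0.006 N m).
- lid_2 (a joint): angle of lid 2 of 6 counted from row_start, rad: 0 flat shut, about 1.5 standing upright. A flap like lid_1, its middle at -0.36 rad round the arc.
- lid_3 (a joint): angle of lid 3 of 6 counted from row_start, rad: 0 flat shut, about 1.5 standing upright. A flap like lid_1, its middle at -0.12 rad round the arc.
- lid_4 (a joint): angle of lid 4 of 6 counted from row_start, rad: 0 flat shut, about 1.5 standing upright. A flap like lid_1, its middle at +0.12 rad round the arc.
- lid_5 (a joint): angle of lid 5 of 6 counted from row_start, rad: 0 flat shut, about 1.5 standing upright. A flap like lid_1, its middle at +0.36 rad round the arc.
- lid_6 (a joint): angle of lid 6 of 6 counted from row_start, rad: 0 flat shut, about 1.5 standing upright. A flap like lid_1, its middle at +0.60 rad round the arc.
- jar: small clear glass jar with a metal cap, 34 mm across, 36 mm tall, standing in the hollow of the crescent; bystander, loose
- brick: pale buff soldering brick 45 x 90 x 30 mm, lying beyond the outer side of the crescent; bystander, loose
- tin: flat round aluminium solder tin, 72 mm across, 25 mm tall; bystander, loose
- flux: yellow flux bottle with black cap, 40 mm across, 95 mm tall; bystander, loose
- scriber: scriber with blue handle, 150 mm long, lying; bystander, loose
- bangle: brass bangle, 68 mm across, 12 mm high, lying flat; bystander, loose

How it is judged:
By the outcome, as a careful person would: the job done as asked, in the order asked, and still so for the second after the job is handed in, with the robot touching nothing.
It also fails if it takes over 42 s, if anything falls off the work surface, if the arm or the gripper's body presses on something with over 40 N, if the wrist force passes 120 N, or if a joint passes its speed limit or range.

## Working session

There is one attempt and no reset: what is moved stays moved. The work goes in short steps, Python scripts to look and compute and a tool call to move; the robot and the scene stay as the last step left them, time stands still between calls to the robot, and variables do not carry over. Pictures are saved under pics/ and viewed, at most 10 in all, crops included, and the job is handed in when it is done.

Besides the shell and the picture viewer there is one more tool, called in YAML: its name, and indented under it one key for each argument. move_arm: Moves the arm, as the interface text tells. Its arguments: {"type":"object","properties":{"targets":{"type":"array"},"grip_force":{"type":"number"}},"required":["targets"]}

```bash
mkdir -p pics; cat > h.py <<'E'
import numpy as np, cv2
from station import ctrl
def toworld(cam, px, d):
    p=ctrl.camera_params(cam); K=np.array(p["intrinsics"])
    px=np.atleast_2d(px).astype(float); d=np.atleast_1d(d)
    c=np.c_[(px[:,0]-K[0,2])/K[0,0]*d,(px[:,1]-K[1,2])/K[1,1]*d,d]
    R=cv2.Rodrigues(np.array(p["rvec"],float))[0]; t=np.array(p["tvec"],float).ravel()
    return (c-t)@R
def onplane(cam,px,z):
    a=toworld(cam,px,[0.1])[0]; b=toworld(cam,px,[1.0])[0]
    return a+(b-a)*(z-a[2])/(b[2]-a[2])
E
cat > a.py <<'E'
from h import *
np.set_printoptions(precision=4,suppress=True)
for c in ("scene","side"):
    im,d=ctrl.camera(c); cv2.imwrite(f"pics/{c}1.png",im[:,:,::-1]); np.save(c+"d.npy",d)
    for n,z in (("row_start",.031),("row_mid",.031),("row_end",.031),("box",0),("jar",0),("brick",0),("tin",0),("flux",0)):
        for r in ctrl.tip_of(c,n)[:2]: print(c,n,round(r["score"],2),np.array(r["point"]),onplane(c,r["point"],z))
print(ctrl.get_obs())
E
python3 a.py
```

```text
scene row_start 0.57 [348.9 294.3] [0.675  0.0693 0.031 ]
scene row_mid 0.62 [351.6 246.4] [0.5557 0.0687 0.031 ]
scene row_end 0.62 [316.6 220.6] [ 0.4865 -0.0062  0.031 ]
scene row_end 0.24 [339.2 258.9] [0.5903 0.0467 0.031 ]
scene box 0.73 [341.7 259.8] [0.5637 0.0499 0.    ]
scene box 0.65 [397.4 252.8] [0.5377 0.1599 0.    ]
scene jar 0.6 [306.3 266.3] [ 0.5853 -0.0182  0.    ]
scene brick 0.94 [397.7 252.1] [0.5357 0.1605 0.    ]
scene tin 0.82 [502.3 227.2] [0.4502 0.3791 0.    ]
scene flux 0.61 [518.3 331.9] [0.7142 0.3652 0.    ]
side row_start 0.72 [286.7 254.1] [0.6724 0.0742 0.031 ]
side row_mid 0.68 [347.1 258.4] [0.5596 0.0834 0.031 ]
side row_mid 0.55 [359.3 298.7] [0.5353 0.1961 0.031 ]
side row_end 0.59 [390.2 229.6] [ 0.4778 -0.0171  0.031 ]
side row_end 0.23 [358.3 297.4] [0.5371 0.1928 0.031 ]
side box 0.91 [339.5 261.8] [0.5753 0.0523 0.    ]
side jar 0.71 [336.6 240.6] [ 0.5846 -0.02    0.    ]
side brick 0.72 [357.1 297.7] [0.5394 0.1568 0.    ]
side tin 0.82 [409.  399.6] [0.4624 0.3737 0.    ]
side tin 0.21 [306.7 167.5] [ 0.6785 -0.3507  0.    ]
side flux 0.55 [230.9 390.9] [0.716  0.3707 0.    ]
{'time_s': 0.9, 'qpos': array([-1.2726,  0.2999,  1.521 ,  0.    ,  1.3207, -0.0666]), 'joint_vel': array([-0.0001,  0.0009,  0.0014,  0.0015, -0.0006,  0.0005]), 'tau': array([ -0.0002, -53.1658, -35.291 ,   0.0708,   0.0214,   0.    ]), 'ee_pos': array([ 0.1962, -0.5138,  0.2242]), 'eef_rot': array([-3.1415, -0.    ,  0.3648]), 'force': array([ 0.3783, -0.2193,  0.1354]), 'moment': array([-0.0231, -0.0038, -0.0476]), 'grip_force': 0.0, 'grip_width': 0.09408973105273474}
```

```bash
python3 -c "
import cv2
a=cv2.imread('pics/scene1.png')[180:340,240:440];cv2.imwrite('pics/sc_crop.png',cv2.resize(a,(750,600),interpolation=2))"
```

```text
(no output)
```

View pics/sc_crop.png

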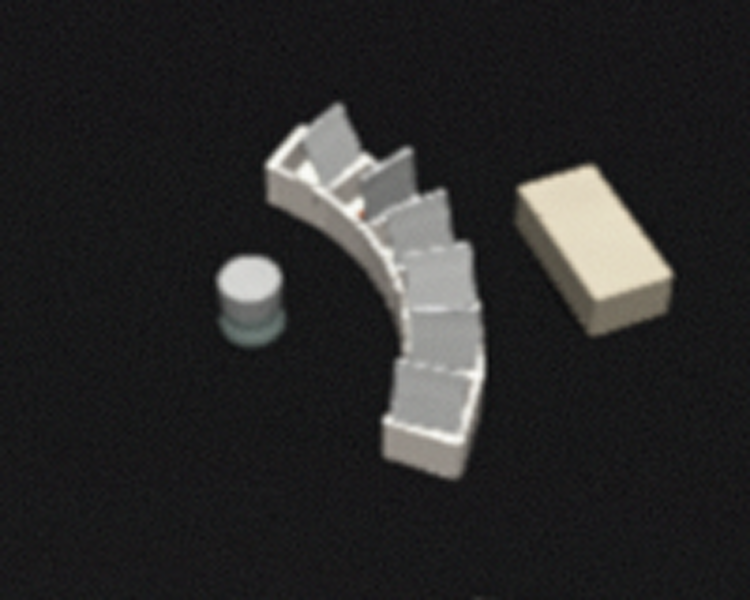

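View pics/side1.png

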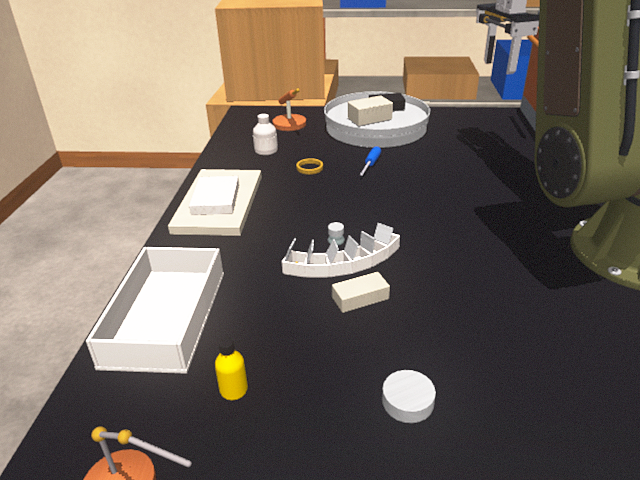

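The side view shows the box at about (340,255), with row_start at (287,254) on the far side, row_end at (390,230), the jar in the hollow and the brick outside. All lids stand open. I'll go above the box and look with the wrist camera.

move_arm:
  targets:
    - [-1,0.9,-0.65,-0.12,0,0,0]
    - [-1,1.8,-1.3,-0.25,0,0,0]
    - [-1,2.7,-1.9,-0.4,0,0,0]
    - [-1,3.6,-2.5,-0.5,0,0,0]
    - [-1,4.5,-3.15,-0.6,0,0,0]
    - [-1,5.4,-3.8,-0.75,0,0,0]
    - [-1,6.3,-4.4,-0.9,0,0,0]
    - [-1,7.2,-5.05,-1.0,0,0,0]
    - [-1,8.1,-5.7,-1.1,0,0,0]
    - [-1,9,-6.3,-1.2,0,0,0]
    - [-1,9.9,-6.95,-1.35,0,0,0]
    - [-1,10.8,-7.6,-1.5,0,0,0]
  grip_force: 10

```text
time_s: 2.1
ee_pos: [0.5304, -0.0176, 0.2916]
eef_rot: [3.141, -0.0, 0.365]
force: [-0.1, -1.0, 0.4]
grip_width: 0.002
grip_force: 0.0
```

move_arm:
  targets:
    - [-1,0,0,0,0,0,0]
    - [-1,0,0,0,0,0,0]

```text
time_s: 2.3
ee_pos: [0.5297, -0.019, 0.2909]
eef_rot: [-3.141, 0.001, 0.367]
force: [-0.1, -0.5, -1.2]
grip_width: 0.0008
grip_force: 0.0
```

```bash
cat > w.py <<'E'
from h import *
import sys
from scipy.spatial.transform import Rotation as Ro
np.set_printoptions(precision=4,suppress=True)
o=ctrl.get_obs(); print({k:o[k] for k in("time_s","qpos","ee_pos","eef_rot","force","grip_width")})
p=ctrl.camera_params("wrist");K=np.array(p["intrinsics"]);T=np.array(p["T_tool_cam"])
R=Ro.from_euler("xyz",o["eef_rot"]).as_matrix()
im,d=ctrl.camera("wrist");cv2.imwrite(f"pics/w{sys.argv[1]}.png",im[:,:,::-1]);print(T)
def W(px,z):
    r=R@T[:3,:3]@np.array([(px[0]-K[0,2])/K[0,0],(px[1]-K[1,2])/K[1,1],1]);c=R@T[:3,3]+o["ee_pos"];return c+r*(z-c[2])/r[2]
v,u=np.mgrid[0:480,0:640];P=np.stack([(u-K[0,2])/K[0,0]*d,(v-K[1,2])/K[1,1]*d,d],-1)@(R@T[:3,:3]).T+R@T[:3,3]+o["ee_pos"]
np.save(f"P{sys.argv[1]}.npy",P)
for n,z in (("row_start",.031),("row_mid",.031),("row_end",.031),("box",0),("jar",0),("brick",0)):
    for r in ctrl.tip_of("wrist",n)[:2]: print(n,round(r["score"],2),np.array(r["point"]),W(r["point"],z))
r=ctrl.cut_out("wrist","box")[0]; np.save(f"M{sys.argv[1]}.npy",r["region"]); print(r["score"],r["region"].sum())
E
python3 w.py 1
```

```text
{'time_s': 2.3, 'qpos': array([-0.1048,  0.2122,  1.4763, -0.0002,  1.4537,  1.0992]), 'ee_pos': array([ 0.5297, -0.019 ,  0.2909]), 'eef_rot': array([-3.1415,  0.0006,  0.3668]), 'force': array([-0.1336, -0.511 , -1.1989]), 'grip_width': 0.0008468637231910604}
[[-0.0008 -0.9704 -0.2417  0.0702]
 [ 1.     -0.0009  0.0002 -0.0006]
 [-0.0004 -0.2417  0.9704 -0.1592]
 [ 0.      0.      0.      1.    ]]
row_start 0.58 [282.5  48.2] [0.6717 0.0737 0.031 ]
row_mid 0.59 [250.9 162. ] [0.5614 0.068  0.031 ]
row_end 0.81 [294.3 264. ] [ 0.4769 -0.0095  0.031 ]
box 0.94 [275.9 160.5] [0.5701 0.0478 0.    ]
jar 0.55 [339.4 167.1] [ 0.5882 -0.0189  0.    ]
brick 0.65 [170.9 157.7] [0.5323 0.1547 0.    ]
0.81 9870
```

View pics/w1.png

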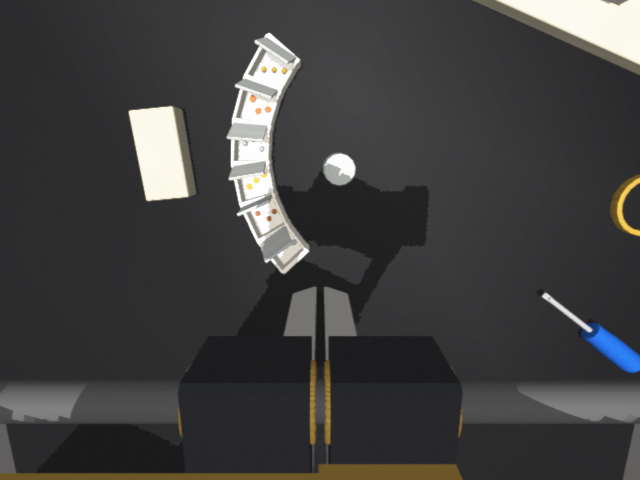

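The wrist view shows the crescent from row_start (280,45) to row_end (292,262), six lids upright, and the jar at (339,168). I'll refine the pose with the depth data.

```bash
cat > fit.py <<'E'
from h import *
from scipy.optimize import least_squares
np.set_printoptions(precision=4,suppress=True)
P=np.load("P1.npy");M=cv2.dilate(np.load("M1.npy").astype(np.uint8),np.ones((5,5)))>0
Q=P[M];
print(np.histogram(Q[:,2],np.arange(-.006,.07,.004)))
R=Q[(Q[:,2]>.023)&(Q[:,2]<.031)][:,:2]
print(len(R))
def loc(p,X):
    c,s=np.cos(p[2]),np.sin(p[2]);D=X-p[:2];x=D@[c,s]+.14;y=D@[-s,c];return np.hypot(x,y),np.arctan2(y,x)
def res(p):
    r,a=loc(p,R)
    do=np.minimum.reduce([abs(r-.178),abs(r-.142),.16*abs(a-.715),.16*abs(a+.715)]+[.16*abs(a-k*.24) for k in(-2,-1,0,1,2)])
    out=np.maximum(r-.179,0)+np.maximum(.141-r,0)+.16*np.maximum(abs(a)-.72,0)
    return np.r_[do,3*out]
p0=np.array([.567,.0545,1.965])
for d in ([0,0,0],[.005,0,0],[0,-.005,.03],[-.005,.004,-.03]):
    s=least_squares(res,p0+d,loss="soft_l1",f_scale=.002); print(s.x,s.cost)
best=s.x
c=best[:2]-.14*np.array([np.cos(best[2]),np.sin(best[2])])
for a in(-.72,0,.72):print(a,c+.16*np.array([np.cos(best[2]+a),np.sin(best[2]+a)]))
# upper lids: points by z>.036
U=Q[Q[:,2]>.036];r,a=loc(best,U)
for k in range(6):
    m=abs(a-(-.70+.24*k))<.12; print(k+1,m.sum(),U[m,2].max() if m.any() else 0, np.polyfit(U[m,2],.16*(a[m]),1) if m.sum()>5 else "")
E
python3 fit.py
```

```text
(array([ 215, 1376, 3375,  514,  290,  266,  266,  685, 1510,  284,  302,
        282,  323,  321,  329,  579,  383,    0,    0]), array([-0.006, -0.002,  0.002,  0.006,  0.01 ,  0.014,  0.018,  0.022,
        0.026,  0.03 ,  0.034,  0.038,  0.042,  0.046,  0.05 ,  0.054,
        0.058,  0.062,  0.066,  0.07 ]))
2203
[0.5687 0.0512 1.9736] 0.0021140496547007205
[0.5687 0.0512 1.9736] 0.0021140496547007205
[0.5687 0.0512 1.9736] 0.002114049654700724
[0.5687 0.0512 1.9736] 0.0021140496547007205
-0.72 [0.6735 0.0744]
0 [0.5609 0.0696]
0.72 [ 0.4794 -0.0083]Traceback (most recent call last):
  File "fit.py", line 23, in <module>
    U=Q[Q[:,2]>.036];r,a=loc(best,U)
                         ~~~^^^^^^^^
  File "fit.py", line 10, in loc
    c,s=np.cos(p[2]),np.sin(p[2]);D=X-p[:2];x=D@[c,s]+.14;y=D@[-s,c];return np.hypot(x,y),np.arctan2(y,x)
                                    ~^~~~~~
ValueError: operands could not be broadcast together with shapes (2404,3) (2,)
```

move_arm:
  targets:
    - [-1,0.46,-0.05,0,0,0,0.11]
    - [-1,0.93,-0.09,0,0,0,0.21]
    - [-1,1.4,-0.13,0,0,0,0.32]
    - [-1,1.86,-0.18,0,0,0,0.42]
    - [-1,2.32,-0.22,0,0,0,0.53]
    - [-1,2.8,-0.27,0,0,0,0.63]
    - [-1,3.26,-0.31,0.3,0,0,0.74]
    - [-1,3.72,-0.36,0.8,0,0,0.844]
    - [-1,3.72,-0.36,1.6,0,0,0.844]
    - [-1,3.72,-0.36,2.4,0,0,0.844]
    - [-1,3.72,-0.36,3,0,0,0.844]
    - [-1,3.72,-0.36,3.4,0,0,0.844]

```text
time_s: 3.9
ee_pos: [0.6961, 0.0632, 0.1183]
eef_rot: [3.14, 0.003, -0.48]
force: [-0.3, -0.0, 0.5]
grip_width: 0.0002
grip_force: 0.0
```

move_arm:
  targets:
    - [-1,0,0,0,0,0,0]
    - [-1,0,0,0,0,0,0]
    - [-1,0,0,0,0,0,0]
    - [-1,0,0,0,0,0,0]

```text
time_s: 4.3
ee_pos: [0.6975, 0.0636, 0.1228]
eef_rot: [-3.14, -0.002, -0.479]
force: [0.1, 0.0, 1.3]
grip_width: 0.0003
grip_force: 0.0
```

```bash
cat > e.py <<'E'
from h import *
np.set_printoptions(precision=4,suppress=True)
o=ctrl.get_obs();p=o["ee_pos"];yaw=o["eef_rot"][2]
c=np.array([.6236,-.0776]);B=1.9736
d=p[:2]-c;a=np.arctan2(d[1],d[0]);a=(a-B+np.pi)%(2*np.pi)-np.pi
print(o["time_s"],p,o["eef_rot"],"F",o["force"],"q",o["qpos"])
print("a",a,"r err mm",1e3*(np.hypot(*d)-.16),"tip z mm",1e3*(p[2]-.019),"yaw err",yaw-(B+a-np.pi/2))
E
python3 e.py
```

```text
4.3 [0.6975 0.0636 0.1228] [-3.1404 -0.0019 -0.4792] F [0.0762 0.0185 1.2932] q [0.0386 0.7231 1.1314 0.0001 1.2848 2.0886]
a -0.885029573314271 r err mm -0.6717169553878133 tip z mm 103.83465867613349 yaw err 0.0029828880448299344
```

move_arm:
  targets:
    - [-1,0,-0.01,0.3,0,0,0]
    - [-1,0,-0.01,0.6,0,0,0]
    - [-1,0,-0.01,0.85,0,0,0]
    - [-1,0,-0.01,1.05,0,0,0]
    - [-1,0,-0.01,1.15,0,0,0]
    - [-1,0,-0.01,1.2,0,0,0]
    - [-1,0,-0.01,1.2,0,0,0]
    - [-1,0,-0.01,1.2,0,0,0]
    - [-1,0,-0.01,1.2,0,0,0]
    - [-1,0,-0.01,1.2,0,0,0]

```text
time_s: 5.3
ee_pos: [0.6974, 0.064, 0.0616]
eef_rot: [-3.141, -0.0, -0.479]
force: [-0.2, -0.3, 0.8]
grip_width: 0.0004
grip_force: 0.0
```

```bash
python3 e.py
```

```text
5.3 [0.6974 0.064  0.0616] [-3.1413 -0.0005 -0.4792] F [-0.1834 -0.3198  0.7858] q [0.0393 0.787  1.1719 0.     1.1821 2.0892]
a -0.882902672120129 r err mm -0.3196673283904772 tip z mm 42.64631653726898 yaw err 0.000889762164981045
```

move_arm:
  targets:
    - [-1,0,0,0.08,0,0,0]
    - [-1,0,0,0.15,0,0,0]
    - [-1,0,0,0.2,0,0,0]
    - [-1,0,0,0.2,0,0,0]
    - [-1,0,0,0.2,0,0,0]
    - [-1,0,0,0.2,0,0,0]
    - [-1,0,0,0.2,0,0,0]
    - [-1,0,0,0.2,0,0,0]

```text
time_s: 6.1
ee_pos: [0.6973, 0.064, 0.0513]
eef_rot: [-3.141, -0.0, -0.479]
force: [0.3, 0.2, -0.7]
grip_width: 0.0007
grip_force: 0.0
```

```bash
python3 e.py; python3 w.py 2
```

```text
6.1 [0.6973 0.064  0.0513] [-3.1415 -0.0002 -0.4792] F [ 0.3464  0.2099 -0.6967] q [0.0393 0.7989 1.1768 0.     1.1657 2.0892]
a -0.8823456452084733 r err mm -0.35738205803420575 tip z mm 32.342150058469755 yaw err 0.00038436918396422826
{'time_s': 6.1, 'qpos': array([0.0393, 0.7989, 1.1768, 0.    , 1.1657, 2.0892]), 'ee_pos': array([0.6973, 0.064 , 0.0513]), 'eef_rot': array([-3.1415, -0.0002, -0.4792]), 'force': array([ 0.3464,  0.2099, -0.6967]), 'grip_width': 0.0007401418270201343}
[[-0.0008 -0.9704 -0.2415  0.0697]
 [ 1.     -0.0008 -0.0002 -0.0006]
 [ 0.     -0.2415  0.9704 -0.1592]
 [ 0.      0.      0.      1.    ]]
row_start 0.89 [327.5 355.4] [0.6727 0.0733 0.031 ]
jar 0.66 [533.1 381. ] [ 0.5881 -0.018   0.    ]
0.62 432
```

View pics/w2.png

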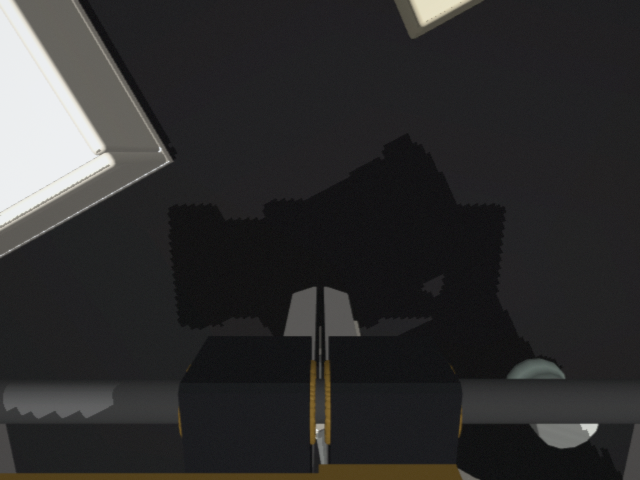

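The wrist view confirms the fingers are just before the row's start (row_start at (327,355) under the gripper) and the tip is at 32 mm. Beginning the stroke.

move_arm:
  targets:
    - [-1,-0.064,0.0006,0,0,0,-0.02]
    - [-1,-0.128,0.0026,0,0,0,-0.04]
    - [-1,-0.192,0.0058,0,0,0,-0.06]
    - [-1,-0.256,0.01,0,0,0,-0.08]
    - [-1,-0.32,0.016,0,0,0,-0.1]
    - [-1,-0.383,0.023,0,0,0,-0.12]
    - [-1,-0.446,0.031,0,0,0,-0.14]
    - [-1,-0.51,0.041,0,0,0,-0.16]
    - [-1,-0.573,0.052,0,0,0,-0.18]
    - [-1,-0.636,0.064,0,0,0,-0.2]
    - [-1,-0.698,0.077,0,0,0,-0.22]
    - [-1,-0.761,0.092,0,0,0,-0.24]

```text
time_s: 7.7
ee_pos: [0.6612, 0.0776, 0.0514]
eef_rot: [-3.141, -0.0, -0.237]
force: [1.2, -0.6, 1.1]
grip_width: 0.0006
grip_force: 0.8
```

```bash
python3 e.py
```

```text
7.7 [0.6612 0.0776 0.0514] [-3.1415 -0.0003 -0.2375] F [ 1.1632 -0.6092  1.1083] q [0.0618 0.7263 1.3041 0.     1.1108 1.87  ]
a -0.6404662185994487 r err mm -0.35349330660489064 tip z mm 32.3551073589836 yaw err 0.00018032870888995411
```

Tracking is excellent and the force is light, so I'm continuing.

move_arm:
  targets:
    - [-1,-0.064,0.0006,0,0,0,-0.02]
    - [-1,-0.128,0.0026,0,0,0,-0.04]
    - [-1,-0.192,0.0058,0,0,0,-0.06]
    - [-1,-0.256,0.01,0,0,0,-0.08]
    - [-1,-0.32,0.016,0,0,0,-0.1]
    - [-1,-0.383,0.023,0,0,0,-0.12]
    - [-1,-0.446,0.031,0,0,0,-0.14]
    - [-1,-0.51,0.041,0,0,0,-0.16]
    - [-1,-0.573,0.052,0,0,0,-0.18]
    - [-1,-0.636,0.064,0,0,0,-0.2]
    - [-1,-0.698,0.077,0,0,0,-0.22]
    - [-1,-0.761,0.092,0,0,0,-0.24]

```text
time_s: 8.9
ee_pos: [0.623, 0.082, 0.0512]
eef_rot: [-3.142, 0.0, 0.002]
force: [1.2, 0.5, 1.4]
grip_width: 0.0006
grip_force: 0.6
```

```bash
cat > s.py <<'E'
from h import *
import sys
im,d=ctrl.camera("scene");cv2.imwrite(f"pics/s{sys.argv[1]}.png",cv2.resize(im[160:340,220:460,::-1],(800,600),interpolation=2))
E
python3 e.py; python3 s.py 2
```

```text
8.9 [0.623  0.082  0.0512] [-3.1416  0.0001  0.0025] F [1.2068 0.5012 1.3561] q [0.0727 0.6523 1.4315 0.     1.0579 1.6409]
a -0.39883080237420643 r err mm -0.35654447173522064 tip z mm 32.19237632410117 yaw err -0.0014851208838280172
```

View pics/s2.png

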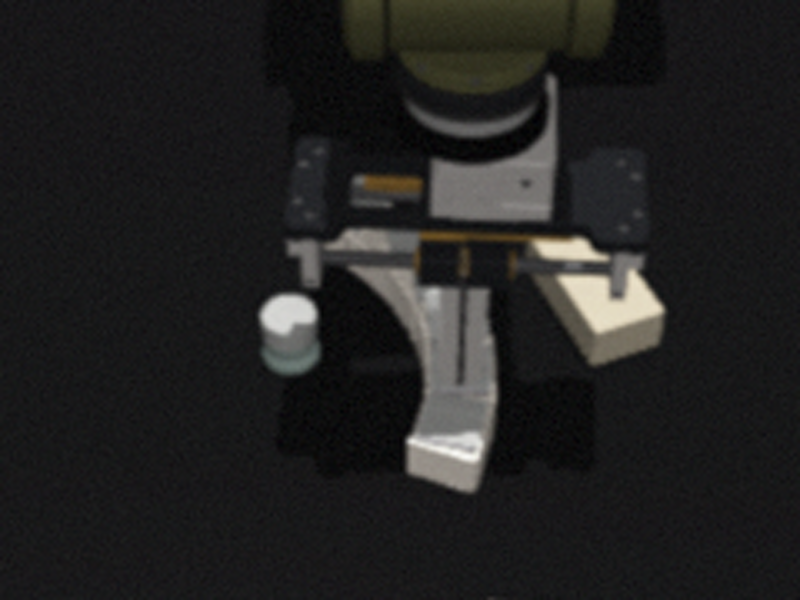

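Lid_1 (at about (455,415)) lies shut, the fingers at (460,385) are on lid_2, and the box hasn't moved. I'll continue the stroke.

move_arm:
  targets:
    - [-1,-0.064,0.0006,0,0,0,-0.02]
    - [-1,-0.128,0.0026,0,0,0,-0.04]
    - [-1,-0.192,0.0058,0,0,0,-0.06]
    - [-1,-0.256,0.01,0,0,0,-0.08]
    - [-1,-0.32,0.016,0,0,0,-0.1]
    - [-1,-0.383,0.023,0,0,0,-0.12]
    - [-1,-0.446,0.031,0,0,0,-0.14]
    - [-1,-0.51,0.041,0,0,0,-0.16]
    - [-1,-0.573,0.052,0,0,0,-0.18]
    - [-1,-0.636,0.064,0,0,0,-0.2]
    - [-1,-0.698,0.077,0,0,0,-0.22]
    - [-1,-0.761,0.092,0,0,0,-0.24]

```text
time_s: 10.15
ee_pos: [0.585, 0.0773, 0.0513]
eef_rot: [-3.142, -0.0, 0.242]
force: [1.2, 0.1, 0.6]
grip_width: 0.0006
grip_force: 0.9
```

move_arm:
  targets:
    - [-1,-0.064,0.0006,0,0,0,-0.02]
    - [-1,-0.128,0.0026,0,0,0,-0.04]
    - [-1,-0.192,0.0058,0,0,0,-0.06]
    - [-1,-0.256,0.01,0,0,0,-0.08]
    - [-1,-0.32,0.016,0,0,0,-0.1]
    - [-1,-0.383,0.023,0,0,0,-0.12]
    - [-1,-0.446,0.031,0,0,0,-0.14]
    - [-1,-0.51,0.041,0,0,0,-0.16]
    - [-1,-0.573,0.052,0,0,0,-0.18]
    - [-1,-0.636,0.064,0,0,0,-0.2]
    - [-1,-0.698,0.077,0,0,0,-0.22]
    - [-1,-0.761,0.092,0,0,0,-0.24]

```text
time_s: 11.35
ee_pos: [0.5493, 0.0638, 0.0514]
eef_rot: [3.141, -0.001, 0.482]
force: [2.9, 1.6, 4.5]
grip_width: -0.0001
grip_force: 2.0
```

```bash
python3 e.py
```

```text
11.35 [0.5493 0.0638 0.0514] [ 3.1414 -0.0005  0.4824] F [2.8696 1.555  4.5079] q [0.0493 0.5096 1.6665 0.0001 0.965  1.1376]
a 0.08089351718478444 r err mm -0.2850803449536421 tip z mm 32.413845468108036 yaw err -0.001247261013967771
```

move_arm:
  targets:
    - [-1,-0.064,0.0006,0,0,0,-0.02]
    - [-1,-0.128,0.0026,0,0,0,-0.04]
    - [-1,-0.192,0.0058,0,0,0,-0.06]

```text
time_s: 11.65
ee_pos: [0.5408, 0.059, 0.0512]
eef_rot: [-3.142, -0.0, 0.542]
force: [2.5, 1.2, 3.9]
grip_width: 0.0005
grip_force: 1.5
```

```bash
python3 e.py; python3 s.py 3
```

```text
11.65 [0.5408 0.059  0.0512] [-3.1416 -0.0001  0.5425] F [2.5235 1.1835 3.8869] q [0.0414 0.4935 1.6927 0.     0.9554 1.0697]
a 0.14212023836807575 r err mm -0.20775366834427378 tip z mm 32.24927899038586 yaw err -0.002440919837205291
```

View pics/s3.png

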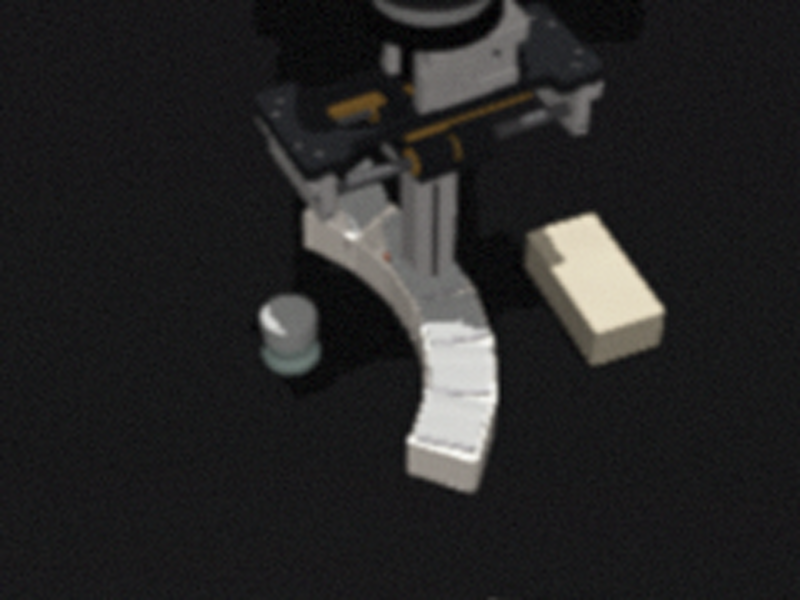

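Lids 1–3 lie flat at (455,420), (460,365) and (455,300), and the fingers at (432,275) are on lid_4. The box hasn't moved and the forces are small, so I'm continuing.

move_arm:
  targets:
    - [-1,-0.064,0.0006,0,0,0,-0.02]
    - [-1,-0.128,0.0026,0,0,0,-0.04]
    - [-1,-0.192,0.0058,0,0,0,-0.06]
    - [-1,-0.256,0.01,0,0,0,-0.08]
    - [-1,-0.32,0.016,0,0,0,-0.1]
    - [-1,-0.383,0.023,0,0,0,-0.12]
    - [-1,-0.446,0.031,0,0,0,-0.14]
    - [-1,-0.51,0.041,0,0,0,-0.16]
    - [-1,-0.573,0.052,0,0,0,-0.18]
    - [-1,-0.636,0.064,0,0,0,-0.2]
    - [-1,-0.698,0.077,0,0,0,-0.22]
    - [-1,-0.761,0.092,0,0,0,-0.24]

```text
time_s: 12.9
ee_pos: [0.5107, 0.0355, 0.0513]
eef_rot: [3.141, -0.0, 0.783]
force: [1.0, 1.4, 1.3]
grip_width: 0.0005
grip_force: 1.0
```

move_arm:
  targets:
    - [-1,-0.064,0.0006,0,0,0,-0.02]
    - [-1,-0.128,0.0026,0,0,0,-0.04]
    - [-1,-0.192,0.0058,0,0,0,-0.06]
    - [-1,-0.256,0.01,0,0,0,-0.08]
    - [-1,-0.32,0.016,0,0,0,-0.1]
    - [-1,-0.383,0.023,0,0,0,-0.12]
    - [-1,-0.446,0.031,0,0,0,-0.14]
    - [-1,-0.51,0.041,0,0,0,-0.16]
    - [-1,-0.573,0.052,0,0,0,-0.18]
    - [-1,-0.636,0.064,0,0,0,-0.2]
    - [-1,-0.698,0.077,0,0,0,-0.22]
    - [-1,-0.761,0.092,0,0,0,-0.24]

```text
time_s: 14.1
ee_pos: [0.4868, 0.0053, 0.0512]
eef_rot: [-3.142, 0.0, 1.022]
force: [0.4, -0.2, -0.4]
grip_width: 0.0006
grip_force: 0.1
```

```bash
python3 e.py
```

```text
14.1 [0.4868 0.0053 0.0512] [-3.1415  0.0001  1.0225] F [ 0.3553 -0.2293 -0.3993] q [-0.0643  0.3888  1.8543 -0.      0.8986  0.4841]
a 0.6230661590392845 r err mm -0.0015295451626651246 tip z mm 32.20448435998459 yaw err -0.0034009770502823056
```

move_arm:
  targets:
    - [-1,-0.064,0.0006,0,0,0,-0.02]
    - [-1,-0.128,0.0026,0,0,0,-0.04]
    - [-1,-0.192,0.0058,0,0,0,-0.06]
    - [-1,-0.256,0.01,0,0,0,-0.08]
    - [-1,-0.32,0.016,0,0,0,-0.1]
    - [-1,-0.383,0.023,0,0,0,-0.12]
    - [-1,-0.446,0.031,0,0,0,-0.14]
    - [-1,-0.51,0.041,0,0,0,-0.16]
    - [-1,-0.573,0.052,0,0,0,-0.18]
    - [-1,-0.636,0.064,0,0,0,-0.2]
    - [-1,-0.698,0.077,0,0,0,-0.22]
    - [-1,-0.761,0.092,0,0,0,-0.24]

```text
time_s: 15.3
ee_pos: [0.4709, -0.0295, 0.0512]
eef_rot: [-3.142, 0.0, 1.262]
force: [-0.1, -0.1, 0.3]
grip_width: 0.0005
grip_force: 0.0
```

move_arm:
  targets:
    - [-1,-0.1,0.02,-0.05,0,0,0]
    - [-1,-0.2,0.04,-0.3,0,0,0]
    - [-1,-0.3,0.06,-0.8,0,0,0]
    - [-1,-0.4,0.06,-1.5,0,0,0]
    - [-1,-0.6,0.06,-2.3,0,0,0]
    - [-1,-0.8,0.06,-3.1,0,0,0]
    - [-1,-1.0,0.06,-3.8,0,0,0]
    - [-1,-1.2,0.06,-4.2,0,0,0]
    - [-1,-1.2,0.06,-4.2,0,0,0]
    - [-1,-1.2,0.06,-4.2,0,0,0]

```text
time_s: 16.3
ee_pos: [0.4553, -0.0874, 0.2613]
eef_rot: [3.141, -0.0, 1.26]
force: [0.4, -0.1, -0.1]
grip_width: 0.0012
grip_force: 0.0
```

```bash
python3 s.py 4; python3 w.py 4; python3 - <<'E'
import numpy as np
P=np.load("P4.npy");c=np.array([.6236,-.0776]);B=1.9736
D=P[...,:2]-c;r=np.hypot(D[...,0],D[...,1]);a=(np.arctan2(D[...,1],D[...,0])-B+np.pi)%(2*np.pi)-np.pi
for k in range(6):
    a0=-.6+.24*k;m=(abs(r-.16)<.012)&(abs(a-a0)<.09)
    if m.sum()>20: print(k+1,m.sum(),np.round(np.percentile(P[m][:,2],[5,50,95]),4),"slope",np.round(np.polyfit(.16*a[m],P[m][:,2],1)[0],3))
E
```

```text
{'time_s': 16.35, 'qpos': array([-0.2683,  0.077 ,  1.7003,  0.0001,  1.3654,  0.042 ]), 'ee_pos': array([ 0.4551, -0.0871,  0.2605]), 'eef_rot': array([-3.1405, -0.0001,  1.2605]), 'force': array([-0.1816,  0.7551, -0.8536]), 'grip_width': 0.0002523297133263764}
[[-0.0008 -0.9702 -0.2422  0.0706]
 [ 1.     -0.0009  0.0004 -0.0002]
 [-0.0006 -0.2422  0.9702 -0.1592]
 [ 0.      0.      0.      1.    ]]
row_mid 0.83 [382.1  22.2] [0.5612 0.0675 0.031 ]
row_end 0.83 [318.9 143.6] [ 0.4781 -0.0122  0.031 ]
box 0.69 [390.7  49.8] [0.5693 0.0493 0.    ]
jar 0.91 [428.7 110.9] [ 0.5902 -0.0151  0.    ]
0.7 8399
3 737 [0.0285 0.0302 0.0317] slope -0.073
4 1008 [0.0285 0.0301 0.0314] slope -0.076
5 938 [0.0287 0.0302 0.0316] slope -0.053
6 866 [0.0287 0.0303 0.0316] slope 0.035
```

View pics/s4.png

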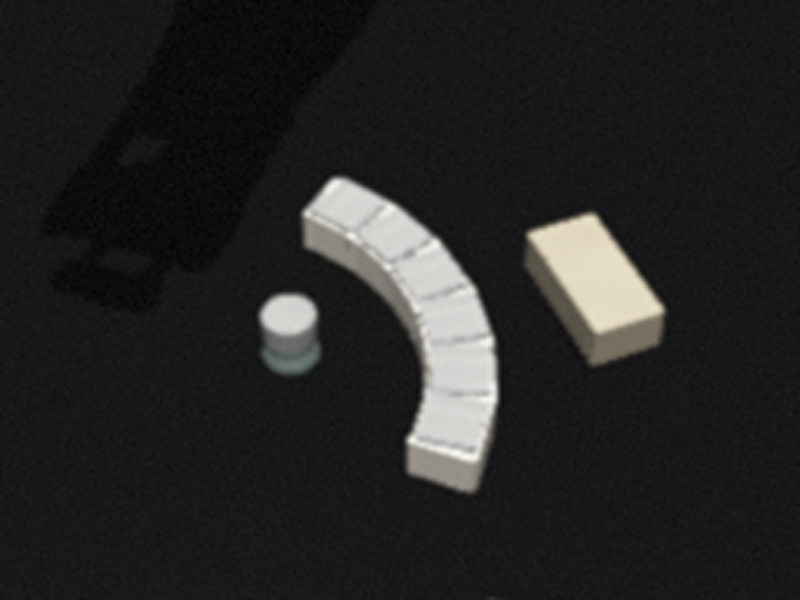

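All six lids lie flat from (345,205) to (455,420), the box is where it was, and the robot is clear. Handing in.

```bash
python3 -c "
from station import ctrl
print(ctrl.hand_in())"
```

```text
the job is handed in; nothing more can be done
None
```

I closed all six lids in one unbroken stroke from row_start to row_end and handed the job in at about 17 s. In the last pictures all six lids look flat and the box, jar and brick have not visibly moved. The wrist force read 6 N at most whenever I checked, and the arm finished clear of everything.

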